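# Fetch the rolling pin slantwise out of a short-opening drawer

### The arm

A 6-joint arm with a two-finger parallel gripper is mounted at the origin on a cart in front of the work surface, level with it; the furniture and walls round the work are solid. World frame = base frame: x ahead of the robot, y to its left, z up, the work surface at z = 0. Lengths are in m, angles in rad, forces in N, time in s.
With the tool pointing down it reaches from about 0.425 to 1.125 m from the base axis. Payload 14.9 kg.
Tool frame: the origin (TCP) lies at the very end of the fingers, on their centre line; the grasp point (between the pads) lies 19 mm behind it; z points along the fingers, y is the line along which they close (so a half turn about z gives the same grasp; the last joint's range is limited). The gripper opens to 91 mm and grips with 3 to 60 N. Pads are 32 mm wide; open, the fingers measure 118 mm over their backs; the gripper's body (76 mm by 178 mm) begins 60 mm behind the grasp point.
Start: joints at [-1.202, 0.379, 1.734, -0, 1.028, -0.033], TCP at [0.274, -0.644, 0.214] pointing down, gripper open.
Joint ranges: [-2.77, 2.77], [-0.74, 2.19], [0, 2.66], [-1.06, 4.2], [0.31, 2.87], [-3.08, 3.08]. Speed limits (rad/s): [1.89, 1.89, 2.39, 3.14, 3.14, 3.14].

### API

Orientations are given as a 3x3 rotation matrix whose columns are the frame's x, y, z axes.
In Python, from station import sensors, viewer, env gives the robot as it stands.
- The arm moves only by the tool drive_tool, never from a script. Its argument "steps" is a list of rows, each an object with "slide": the shift along the tool's x, y, z in m, a list of three; "delta_rot": the turn, a rotation vector about the tool's x, y, z in degrees, a list of three; "jaw": the gripper's target within -1 to 1 (shut at 1, half-way at 0, fully open at -1). A call has 1 to 10 rows; each row shifts and turns the commanded pose from where the row before left it, along the tool's axes as they then stand; what a row does not reach is not made up. A row lasts 1/10 s, in which the tool goes at most 50 mm and 8.59 degrees, less where a joint would pass 70% of its speed; a pose out of reach is approached as far as the arm can. A call with a gripper value outside its range is refused whole. The fingers move at their own pace and stop on an object; "force" is the grip in N (left out, the last holds). Time passes only in rows, so rows that do not move let the fingers close. It gives the time, the measured TCP pose, the force, the opening and the grip force at its end, in the units of the state.
- sensors.sense(): the state, without advancing time (a new reading comes with each control period).
- viewer.get_image(name): name is "scene" or "side" or "wrist"; returns the picture (420x560x3 uint8, red, green, blue); there is no depth.
- viewer.camera_info(name): a dict with "mtx" (3x3 intrinsics, pixels), "rvec" (rotation vector, rad) and "tvec" (3), from world to camera coordinates, as OpenCV has them. Camera axes: x right, y down, z forward; pixel columns grow to the right and rows downward; lengths in m; the calibration is good to about 2 mm. The wrist camera is an equidistant fisheye: a pixel r from the principal point sees the ray r / f radians off the axis. A picture is of the moment at which its call begins: read the wrist's pose just before it. camera_info takes no time and is no camera call; for the wrist camera it gives the pose at the moment of the call.
- env.hand_in(): hands the job in; it is judged then, once.
The state is a dict: "time": time; "q": joint angles; "qvel": joint speeds; "tau": joint torques, N m; "tool_pos": TCP position; "eef_rot": TCP orientation; "wrist_force": force on the tool from outside, world axes, zero at the start; "torque": the same for the moment, N m; "finger_gap": opening from 0.0 (shut) to 1.0 (fully open); "finger_force": force on a finger pad.
Only numpy, scipy, OpenCV 4.12 (cv2) and the standard library are available. Lean on these libraries where they do the work, as an engineer would, in place of code of your own. Each camera call takes 0.05 s, during which the arm holds its last target. There are 200 camera calls.

### The job

Pull the drawer of the small wooden drawer box open to its stop and take out the rolling pin: the drawer only opens part way, so tip the pin's near end up and draw it out slantwise from under the box's top. Finish while still holding the pin in the gripper, level and still, about 10 cm above the middle of the pale wooden pastry board and touching nothing but the gripper. Leave the cutlery in the drawer and do not disturb the other things on the worktop and on the drawer box.

Things in the scene. Friction and masses are not known exactly. Their poses are not given: they have to be found in the camera images.
- drawer_box: Low brown wooden box with one drawer, fixed, 270 mm deep, 212 wide, 111 high. Origin: on the worktop under the middle of its front face; x points from the front into the box, y to the left seen from the front, z up. Its 12 mm top board has its front edge at x = 0 and its underside 99 mm above the worktop. Jars up to 150 mm high stand on its top, 155 mm or more behind the front.
- drawer (a joint): Travel of the drawer in m: 0 shut, 0.140 at its stop, towards the box's -x (the robot). Dry friction about 1.5 N; stays where it is left. Its 12 mm thick front, flush with the box when shut, reaches 78 mm above the worktop; side walls reach 65 mm. Fully open, 128 mm of its inside lie free between its front and the top board's front edge.
- drawer_handle (a point): Middle of the drawer's dark bar handle: level round bar, 10 mm thick, 100 mm long along the box's y, on a stem at each end. Its axis is 36 mm in front of the drawer front (31 mm free between them) and 64 mm above the worktop. Moves with the drawer; axes as the box.
- drawer_floor (a point): Middle of the drawer's floor (upper side), 20 mm above the worktop, axes as the box; moves with the drawer. Inside, the drawer is 243 mm long and 170 mm wide. A lengthwise divider 5 mm thick and 26 mm high at y = +20 mm parts it: the rolling pin's lane (103 mm wide) is at its -y side, fork and teaspoon lie at its +y side.
- rolling_pin: Wooden cylinder, 28 mm thick, 230 long, a dark ring near each end, 0.1 to 0.16 kg. Origin in its middle, x along it. Lies loose along the drawer, 1 to 15 mm behind its front, axis 35.5 mm above the worktop, on two hidden 4 mm strips that keep it from rolling; rides with the drawer. Drawer open, half of it is still under the top board: tipped 14 to 22 degrees about its far end it clears the front.
- pastry_board: Pale wooden pastry board fixed on the worktop, left of the drawer box, 220 mm (x) by 240 mm (y), upper side 17 mm above the worktop. Origin under its middle, on the worktop.
- fork: Steel fork, 193 x 26 x 15 mm, lying lengthwise in the drawer's cutlery lane. Origin under its middle.
- teaspoon: Steel teaspoon, 130 x 26 x 11 mm, beside the fork in the same lane. Origin under its middle.
- mug: White mug with dark dots, 82 x 117 x 91 mm, on the worktop right of the drawer box. Origin under its middle.
- kitchen_scale: Flat white kitchen scale, 150 x 120 x 17 mm, at the right, near the worktop's front edge. Origin under its middle.
- jam_jar: Jar of red jam with a yellow lid, 66 mm wide, 100 mm high, behind the pastry board. Origin under its middle.
Not all that is in view belongs to the job. Leave any purple look-alike of the jam_jar alone.

How it is judged:
By the outcome, as a careful person would: the job done as asked, in the order asked, and still so for the second after the job is handed in, while the arm keeps its last pose, push and grip.
It also fails if it takes over 64 s, if anything falls off the work surface, if the arm or the gripper's body presses on something with over 40 N, if the wrist force passes 120 N, or if a joint passes its speed limit or range.

## Working session

There is one attempt and no reset: what is moved stays moved. The work goes in short steps, Python scripts to look and compute and a tool call to move; the robot and the scene stay as the last step left them, time stands still between calls to the robot, and variables do not carry over. Pictures are saved under pics/ and viewed, at most 12 in all, crops included, and the job is handed in when it is done.

Besides the shell and the picture viewer there is one more tool, called after "Request:" as name([rows], argument=value, ...), one row to a line, values as JSON. drive_tool: Moves the arm, as the interface text tells. Its arguments: {"type":"object","properties":{"steps":{"type":"array"},"force":{"type":"number"}},"required":["steps"]}

```bash
mkdir -p pics
cat > h.py <<'E'
import numpy as np, cv2
from station import sensors, viewer, env
def cam(n):
    c=viewer.camera_info(n); R=cv2.Rodrigues(np.array(c["rvec"],float))[0]; t=np.array(c["tvec"],float).ravel(); return np.array(c["mtx"],float),R,t
def ray(c,uv,fish=False):
    K,R,t=c; x=(uv[0]-K[0,2])/K[0,0]; y=(uv[1]-K[1,2])/K[1,1]
    if fish:
        r=np.hypot(x,y); d=np.array([x/r*np.sin(r),y/r*np.sin(r),np.cos(r)]) if r>1e-9 else np.array([0,0,1.])
    else: d=np.array([x,y,1.])
    return -R.T@t, R.T@d
def plane(c,uv,z,fish=False):
    o,d=ray(c,uv,fish); return o+d*(z-o[2])/d[2]
def snap(n,name):
    c=cam(n); im=viewer.get_image(n); cv2.imwrite(f"pics/{name}.png",im[:,:,::-1]); return c,im
E
python3 - <<'E'
from h import *
a=snap("scene","s0")[1]; b=snap("side","d0")[1]
for n in("scene","side"):
    K,R,t=cam(n); print(n,-R.T@t,R[2],K[0,0])
print(sensors.sense())
E
```

```text
scene [0.03334978 0.81183839 1.04926353] [ 0.41258275 -0.61658732 -0.67051886] 453.93502074925806
side [0.42312232 0.77015662 0.68052421] [ 0.17595816 -0.79135056 -0.58549382] 381.239391823096
{'time': 0.1, 'q': array([-1.20231342e+00,  3.79343163e-01,  1.73472768e+00, -1.23261712e-05,
        1.02848008e+00, -3.32897682e-02]), 'qvel': array([ 0.00039944, -0.00293305, -0.00153899, -0.001021  , -0.00016497,
       -0.00128803]), 'tau': array([-2.29300909e-03, -7.65052199e+01, -4.35294914e+01,  6.50845142e-02,
        3.98334721e-02, -1.96822629e-05]), 'tool_pos': array([ 0.27360679, -0.64392935,  0.21336028]), 'eef_rot': array([[ 9.20366747e-01,  3.91056165e-01, -3.55019095e-04],
       [ 3.91056326e-01, -9.20366317e-01,  8.90145223e-04],
       [ 2.13491604e-05, -9.58092527e-04, -9.99999541e-01]]), 'wrist_force': array([-4.75375172e-01,  6.54147460e-01, -4.74232775e-04]), 'torque': array([-0.00249208,  0.00611484,  0.04390544]), 'finger_force': 0.0, 'finger_gap': 0.9995873692394635}
```

View pics/s0.png

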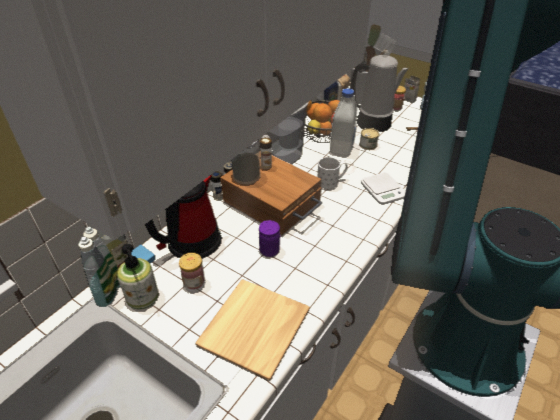

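View pics/d0.png

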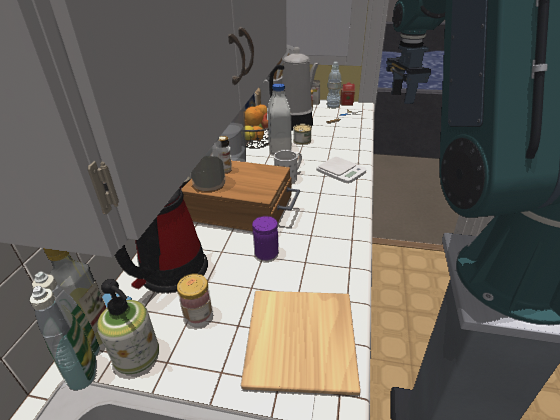

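Scene view: drawer box with its brown top around (272,187), handle at about (307,212), pale board around (255,327), purple look-alike jar at (269,238), yellow-lidded jam jar at (191,272), mug at (329,173). The side view shows the same: box (240,190), board (302,340), purple jar (265,238). Next I'll enlarge the box in both views.

Run:
```python
import cv2,numpy as np
a=cv2.imread("pics/s0.png")[140:250,205:345]; b=cv2.imread("pics/d0.png")[140:250,170:310]
A=cv2.resize(a,(760,597),interpolation=cv2.INTER_CUBIC)
f=lambda i:cv2.resize(i,(400,314),interpolation=cv2.INTER_CUBIC)
cv2.imwrite("pics/c0.png",np.hstack([f(a),f(b)]))
```

```text
(no output)
```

View pics/c0.png

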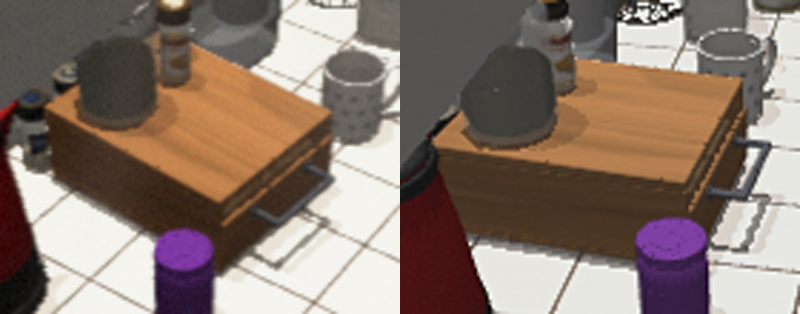

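Run:
```python
from h import *
C=cam("scene");D=cam("side");np.set_printoptions(precision=4,suppress=True)
for n,p,q in(("FL",(282,211),(270.8,204.4)),("FR",(321.2,180.25),(290.8,168.7))):
    print(n,plane(C,p,.111),plane(D,q,.111))
print("BL",plane(C,(221.5,177.5),.111))
for p,q in(((303,217.7),(289.7,207.6)),((321.2,203),(298.8,190.8))): print("h",plane(C,p,.064),plane(D,q,.064))
for nm,c,seed in(("s0",C,(255,327)),("d0",D,(302,340))):
    im=cv2.imread(f"pics/{nm}.png"); h=cv2.cvtColor(im,cv2.COLOR_BGR2HSV)
    m=cv2.inRange(h,(10,60,110),(28,255,255)); _,l=cv2.connectedComponents(m); m=(l==l[seed[1],seed[0]]).astype('uint8')
    k=max(cv2.findContours(m,0,2)[0],key=cv2.contourArea); r=cv2.boxPoints(cv2.minAreaRect(k))
    q=cv2.approxPolyDP(cv2.convexHull(k),12,True)[:,0]
    P=np.array([plane(c,x,.017) for x in q]); print(q.tolist(),P[:,:2].tolist(),P.mean(0))
    # purple lid
    m=cv2.inRange(h,(130,100,60),(160,255,255)); k=max(cv2.findContours(m,0,2)[0],key=cv2.contourArea); x,y,w,hh=cv2.boundingRect(k); print("purple",x,y,w,hh,plane(c,(x+w/2,y+hh-6),0), plane(c,(x+w/2,y+8),.1))
```

```text
FL [ 0.6279 -0.0531  0.111 ] [ 0.6234 -0.0498  0.111 ]
FR [ 0.6082 -0.2559  0.111 ] [ 0.6052 -0.2522  0.111 ]
BL [ 0.8916 -0.0757  0.111 ]
h [ 0.5842 -0.1085  0.064 ] [ 0.5833 -0.1109  0.064 ]
h [ 0.5736 -0.2039  0.064 ] [ 0.572  -0.2042  0.064 ]
[[242, 279], [309, 307], [270, 379], [196, 344]] [[0.6137035969997504, 0.1722045447833208], [0.3997715725071734, 0.14487882155287957], [0.3647163642450284, 0.37757579994654483], [0.576966600588121, 0.4079446242432184]] [0.4888 0.2757 0.017 ]
purple 259 220 21 21 [ 0.6647 -0.035   0.    ] [0.6221 0.0215 0.1   ]
[[255, 291], [347, 293], [359, 392], [241, 386]] [[0.6144544131328877, 0.17500038204299406], [0.403201435194797, 0.14191712925340128], [0.3680819986861512, 0.3783994282811987], [0.5810768671043032, 0.40808128398443466]] [0.4917 0.2758 0.017 ]
purple 252 216 26 44 [0.6263 0.0253 0.    ] [0.6226 0.0235 0.1   ]
```

Request:
drive_tool([
  {"slide":[0,0,0],"delta_rot":[0,0,-7.7],"jaw":-1},
  {"slide":[0,0,0],"delta_rot":[0,0,-7.7],"jaw":-1},
  {"slide":[0,0,0],"delta_rot":[0,0,-7.7],"jaw":-1},
  {"slide":[0,0,0],"delta_rot":[0,0,-7.7],"jaw":-1},
  {"slide":[0,0,0],"delta_rot":[0,0,-7.7],"jaw":-1},
  {"slide":[0,0,0],"delta_rot":[0,0,-7.7],"jaw":-1},
  {"slide":[0,0,0],"delta_rot":[0,0,-7.7],"jaw":-1},
  {"slide":[0,0,0],"delta_rot":[0,0,-7.7],"jaw":-1},
  {"slide":[0.02,0.01,0],"delta_rot":[0,0,0],"jaw":-1},
  {"slide":[0.037,0.017,0],"delta_rot":[0,0,0],"jaw":-1},
])

```text
time: 1.1
tool_pos: [0.3057, -0.59, 0.2135]
eef_rot: [[0.098, 0.995, -0.0], [0.995, -0.098, 0.0], [0.0, -0.0, -1.0]]
wrist_force: [0.3, 1.1, -0.1]
finger_gap: 1.001
finger_force: 0.0
```

Request:
drive_tool([
  {"slide":[0.042,0.021,0],"delta_rot":[0,0,0],"jaw":-1},
  {"slide":[0.042,0.021,0],"delta_rot":[0,0,0],"jaw":-1},
  {"slide":[0.042,0.021,0],"delta_rot":[0,0,0],"jaw":-0.5},
  {"slide":[0.042,0.021,0],"delta_rot":[0,0,0],"jaw":0},
  {"slide":[0.042,0.021,0],"delta_rot":[0,0,0],"jaw":0.4},
  {"slide":[0.042,0.021,0],"delta_rot":[0,0,0],"jaw":0.4},
  {"slide":[0.042,0.021,0],"delta_rot":[0,0,0],"jaw":0.4},
  {"slide":[0.042,0.021,0],"delta_rot":[0,0,0],"jaw":0.4},
  {"slide":[0.042,0.021,0],"delta_rot":[0,0,0],"jaw":0.4},
  {"slide":[0.042,0.021,0],"delta_rot":[0,0,0],"jaw":0.4},
])

```text
time: 2.1
tool_pos: [0.5547, -0.1889, 0.2139]
eef_rot: [[0.096, 0.995, -0.0], [0.995, -0.096, 0.0], [0.0, -0.0, -1.0]]
wrist_force: [-0.3, 0.1, -0.3]
finger_gap: 0.331
finger_force: 0.0
```

Run:
```python
from h import *
snap("wrist","w1"); s=sensors.sense(); print(s["time"],s["tool_pos"],s["eef_rot"],s["finger_gap"],s["q"])
c=cam("wrist"); np.save("w1c.npy",np.array(c,dtype=object),allow_pickle=True); K,R,t=c; print(K,-R.T@t,R)
```

```text
2.15 [ 0.55741227 -0.18467391  0.21400814] [[ 9.44692990e-02  9.95527335e-01  9.36815388e-04]
 [ 9.95526985e-01 -9.44703681e-02  1.17133070e-03]
 [ 1.25459303e-03  8.21970208e-04 -9.99998875e-01]] 0.3091986960328997 [-3.60267768e-01  2.03398368e-01  1.96659694e+00  1.72784971e-03
  9.71134288e-01 -2.66631602e-01]Traceback (most recent call last):
  File "<stdin>", line 3, in <module>
ValueError: could not broadcast input array from shape (3,3) into shape (3,)
```

View pics/w1.png

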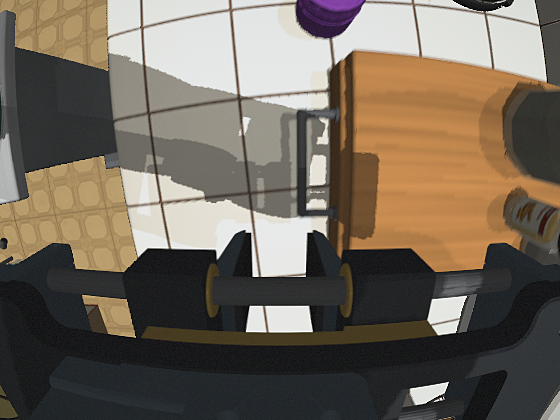

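The wrist view shows the handle bar as a dark vertical line from (302,112) to (302,213). Box front edge is at x≈340, the purple jar at (330,10), and the fingertips around (238,240)/(320,240).

Run:
```python
from h import *
c=cam("wrist"); K,R,t=c; print(K[0],-R.T@t,R[2])
a=plane(c,(302,112),.064,1);b=plane(c,(302,213),.064,1);print(a,b,(a+b)/2)
for p in((354,52),(340,250)):print(plane(c,p,.111,1))
s=sensors.sense();d=(a+b)/2-s["tool_pos"];print(s["tool_pos"],d@s["eef_rot"],np.degrees(np.arctan2((a-b)[0],(a-b)[1])))
```

```text
[325.1922621    0.         278.80104649] [ 0.5630834  -0.11221776  0.38545151] [-0.02442462 -0.25421234 -0.96683997]
[ 0.58715992 -0.09712474  0.064     ] [ 0.57863895 -0.1986687   0.064     ] [ 0.58289944 -0.14789672  0.064     ]
[ 0.63302681 -0.04954544  0.111     ]
[ 0.60860394 -0.22424496  0.111     ]
[ 0.55741227 -0.18467391  0.21400814] [0.03883225 0.02177551 0.15007492] 4.796688569184313
```

Request:
drive_tool([
  {"slide":[0.02,0.011,0.02],"delta_rot":[0,0,0],"jaw":0.4},
  {"slide":[0.018,0.011,0.03],"delta_rot":[0,0,0],"jaw":0.4},
  {"slide":[0,0,0.03],"delta_rot":[0,0,0],"jaw":0.4},
  {"slide":[0,0,0.02],"delta_rot":[0,0,0],"jaw":0.4},
  {"slide":[0,0,0.02],"delta_rot":[0,0,0],"jaw":0.4},
  {"slide":[0,0,0.015],"delta_rot":[0,0,0],"jaw":0.4},
  {"slide":[0,0,0.015],"delta_rot":[0,0,0],"jaw":0.4},
  {"slide":[0,0,0.015],"delta_rot":[0,0,0],"jaw":0.4},
  {"slide":[0,0,0],"delta_rot":[0,0,0],"jaw":0.4},
])

```text
time: 3.05
tool_pos: [0.5789, -0.1554, 0.0471]
eef_rot: [[0.094, 0.996, -0.002], [0.996, -0.094, 0.001], [0.0, -0.002, -1.0]]
wrist_force: [-0.4, -0.2, 0.1]
finger_gap: 0.3
finger_force: 0.0
```

Request:
drive_tool([
  {"slide":[0,0,0],"delta_rot":[0,0,0],"jaw":1},
  {"slide":[0,0,0],"delta_rot":[0,0,0],"jaw":1},
  {"slide":[0,0,0],"delta_rot":[0,0,0],"jaw":1},
  {"slide":[0,0,0],"delta_rot":[0,0,0],"jaw":1},
], force=15)

```text
time: 3.45
tool_pos: [0.5803, -0.156, 0.0497]
eef_rot: [[0.094, 0.996, 0.001], [0.996, -0.094, -0.0], [-0.0, 0.001, -1.0]]
wrist_force: [-0.5, -0.2, 4.9]
finger_gap: 0.106
finger_force: 15.0
```

Request:
drive_tool([
  {"slide":[0,-0.008,0],"delta_rot":[0,0,0],"jaw":1},
  {"slide":[0,-0.014,0],"delta_rot":[0,0,0],"jaw":1},
  {"slide":[0,-0.016,0],"delta_rot":[0,0,0],"jaw":1},
  {"slide":[0,-0.016,0],"delta_rot":[0,0,0],"jaw":1},
  {"slide":[0,-0.016,0],"delta_rot":[0,0,0],"jaw":1},
  {"slide":[0,-0.016,0],"delta_rot":[0,0,0],"jaw":1},
  {"slide":[0,-0.016,0],"delta_rot":[0,0,0],"jaw":1},
  {"slide":[0,-0.014,0],"delta_rot":[0,0,0],"jaw":1},
  {"slide":[0,-0.012,0],"delta_rot":[0,0,0],"jaw":1},
  {"slide":[0,-0.006,0],"delta_rot":[0,0,0],"jaw":1},
])

```text
time: 4.45
tool_pos: [0.4459, -0.1444, 0.0496]
eef_rot: [[0.093, 0.996, 0.002], [0.996, -0.093, -0.002], [-0.002, 0.002, -1.0]]
wrist_force: [0.3, -16.9, 0.7]
finger_gap: 0.102
finger_force: 15.0
```

Request:
drive_tool([
  {"slide":[0,-0.004,0],"delta_rot":[0,0,0],"jaw":1},
  {"slide":[0,-0.003,0],"delta_rot":[0,0,0],"jaw":1},
  {"slide":[0,-0.002,0],"delta_rot":[0,0,0],"jaw":1},
  {"slide":[0,0,0],"delta_rot":[0,0,0],"jaw":1},
])

```text
time: 4.85
tool_pos: [0.4417, -0.1441, 0.0502]
eef_rot: [[0.094, 0.995, 0.011], [0.996, -0.094, -0.004], [-0.003, 0.011, -1.0]]
wrist_force: [30.0, -8.4, -22.9]
finger_gap: 0.176
finger_force: 15.0
```

Request:
drive_tool([
  {"slide":[0,0.003,0],"delta_rot":[0,0,0],"jaw":0.45},
  {"slide":[0,0,0],"delta_rot":[0,0,0],"jaw":0.45},
  {"slide":[0,0,0],"delta_rot":[0,0,0],"jaw":0.45},
  {"slide":[0,0,-0.015],"delta_rot":[0,0,0],"jaw":0.45},
  {"slide":[0,0,-0.02],"delta_rot":[0,0,0],"jaw":0.45},
  {"slide":[0,0,-0.04],"delta_rot":[0,0,0],"jaw":0.45},
  {"slide":[0,0,-0.04],"delta_rot":[0,0,0],"jaw":0.2},
  {"slide":[0,0,-0.05],"delta_rot":[0,0,0],"jaw":-0.4},
  {"slide":[0,0,-0.03],"delta_rot":[0,0,0],"jaw":-0.4},
  {"slide":[0,0,0],"delta_rot":[0,0,0],"jaw":-0.4},
])

```text
time: 5.85
tool_pos: [0.4417, -0.1432, 0.2478]
eef_rot: [[0.094, 0.996, 0.006], [0.996, -0.094, -0.002], [-0.002, 0.006, -1.0]]
wrist_force: [-0.4, 0.9, -0.8]
finger_gap: 0.595
finger_force: 0.0
```

Run:
```python
from h import *
import pickle
c,_=snap("wrist","w2"); s=sensors.sense(); pickle.dump((c,s),open("w2.pkl","wb")); print(s["time"],s["tool_pos"],s["wrist_force"],s["finger_gap"],s["q"])
```

```text
5.9 [ 0.44070936 -0.14280654  0.24533749] [ 0.48216372 -0.53070015 -1.52269733] 0.6369685144023989 [-3.63702606e-01 -5.28965399e-02  2.17996401e+00  5.11352804e-05
  1.01149483e+00 -2.69747137e-01]
```

View pics/w2.png

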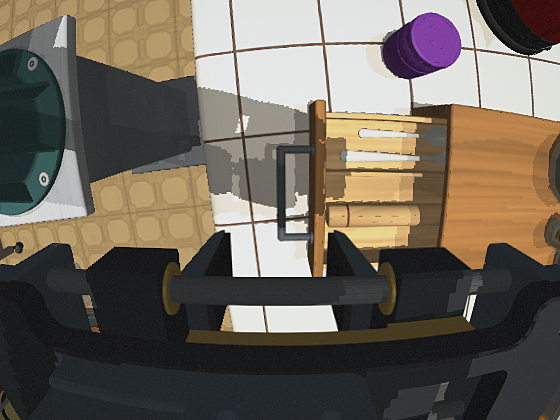

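The wrist view shows the drawer open, with the pin from about (328,216) to (419,215) before it runs into shadow. Fork and spoon lie at (390,133) and (390,157). The drawer front is at column 318 and the top board's front edge at column 448.

Run:
```python
from h import *
import pickle
c,s=pickle.load(open("w2.pkl","rb"));np.set_printoptions(precision=4,suppress=True)
P={}
for n,p,z in(("near",(330,216),.0355),("far",(418,215.5),.0355),("nt",(335,204),.0355),("nb",(335,229),.0355),("frontTopIn",(326,112),.078),("frontTopIn2",(322,260),.078),("boardL",(452,104),.111),("boardR",(437,270),.111),("handA",(282,148),.064),("handB",(281,238),.064)):
    P[n]=plane(c,p,z,1);print(n,P[n])
im=cv2.imread("pics/w2.png")[90:270,270:470];cv2.imwrite("pics/c2.png",cv2.resize(im,(660,594),interpolation=cv2.INTER_CUBIC))
d=P["far"]-P["near"];print(np.degrees(np.arctan2(d[1],d[0])))
```

```text
near [ 0.5014 -0.1818  0.0355]
far [ 0.6195 -0.1927  0.0355]
nt [ 0.5084 -0.1672  0.0355]
nb [ 0.5068 -0.1993  0.0355]
frontTopIn [ 0.4988 -0.0571  0.078 ]
frontTopIn2 [ 0.4836 -0.2209  0.078 ]
boardL [ 0.6289 -0.0532  0.111 ]
boardR [ 0.6135 -0.236   0.111 ]
handA [ 0.4497 -0.092   0.064 ]
handB [ 0.4391 -0.1945  0.064 ]
-5.232115390123069
```

View pics/c2.png

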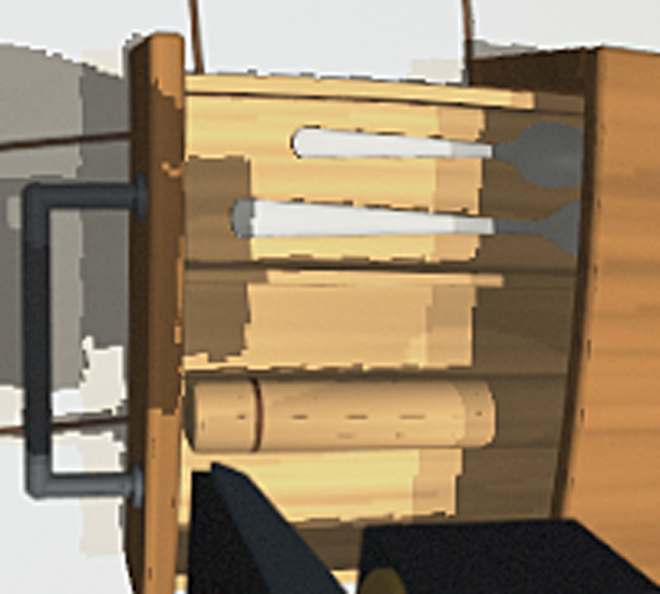

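Pin confirmed: a dark ring near its near end at crop (258,415) and a 28 mm thick cylinder. Next I turn the gripper across the pin and hover over it.

Request:
drive_tool([
  {"slide":[0,0,0],"delta_rot":[0,0,-8.5],"jaw":0},
  {"slide":[0,0,0],"delta_rot":[0,0,-8.5],"jaw":0},
  {"slide":[0,0,0],"delta_rot":[0,0,-8.5],"jaw":0},
  {"slide":[0,0,0],"delta_rot":[0,0,-8.5],"jaw":0},
  {"slide":[0,0,0],"delta_rot":[0,0,-8.5],"jaw":0},
  {"slide":[0,0,0],"delta_rot":[0,0,-8.5],"jaw":0},
  {"slide":[0,0,0],"delta_rot":[0,0,-8.5],"jaw":0},
  {"slide":[0,0,0],"delta_rot":[0,0,-8.5],"jaw":0},
  {"slide":[0,0,0],"delta_rot":[0,0,-8.5],"jaw":0},
  {"slide":[0,0,0],"delta_rot":[0,0,-8.5],"jaw":0},
])

```text
time: 6.9
tool_pos: [0.4392, -0.1422, 0.2419]
eef_rot: [[-0.985, 0.174, -0.003], [0.174, 0.985, 0.001], [0.003, 0.001, -1.0]]
wrist_force: [-0.3, -0.6, 1.3]
finger_gap: 0.497
finger_force: 0.0
```

Request:
drive_tool([
  {"slide":[0,0,0],"delta_rot":[0,0,-5],"jaw":0},
  {"slide":[-0.028,-0.008,0.02],"delta_rot":[0,0,0],"jaw":0},
  {"slide":[-0.028,-0.008,0.03],"delta_rot":[0,0,0],"jaw":0},
  {"slide":[-0.028,-0.008,0.03],"delta_rot":[0,0,0],"jaw":0},
  {"slide":[-0.028,-0.009,0.02],"delta_rot":[0,0,0],"jaw":0},
  {"slide":[0,0,0.01],"delta_rot":[0,0,0],"jaw":0},
  {"slide":[0,0,0],"delta_rot":[0,0,0],"jaw":0.1},
  {"slide":[0,0,0],"delta_rot":[0,0,0],"jaw":0.1},
])

```text
time: 7.7
tool_pos: [0.5475, -0.1855, 0.1333]
eef_rot: [[-0.996, 0.094, -0.002], [0.094, 0.996, 0.001], [0.002, 0.001, -1.0]]
wrist_force: [-1.0, 0.3, 0.9]
finger_gap: 0.452
finger_force: 0.0
```

Run:
```python
from h import *
c,_=snap("wrist","w3"); s=sensors.sense(); print(s["time"],s["tool_pos"],s["eef_rot"],s["finger_gap"],s["q"])
K,R,t=c
def proj(p):
    v=R@p+t; th=np.arctan2(np.hypot(v[0],v[1]),v[2]); return K[:2,2]+K[0,0]*th*v[:2]/np.hypot(v[0],v[1])
for n,p in(("near",(.4985,-.1817,.0355)),("g",(.549,-.1862,.0355)),("edge",(.617,-.1925,.0355)),("tcp",s["tool_pos"])):print(n,proj(np.array(p)))
```

```text
7.75 [ 0.54800944 -0.18567098  0.13407527] [[-9.95597865e-01  9.37264030e-02 -5.02075955e-04]
 [ 9.37263076e-02  9.95597979e-01  2.10384801e-04]
 [ 5.19584416e-04  1.62400933e-04 -9.99999852e-01]] 0.4521287656974824 [-3.66958722e-01  3.01946896e-01  2.01694307e+00  2.21502141e-05
  8.23246814e-01 -1.84390598e+00]
near [276.9535128  158.49933489]
g [277.32543133 217.6034889 ]
edge [277.55659482 288.38859576]
tcp [277.43089033 261.95370343]
```

View pics/w3.png

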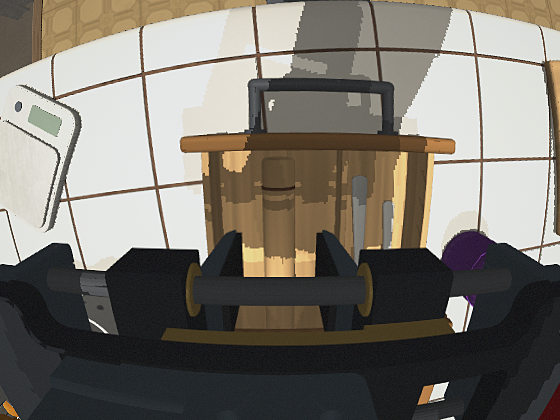

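The pin's near end is at (278,157) with its ring at (278,188), centred between the fingers (238 and 318) as predicted. Next: descend and grip.

Request:
drive_tool([
  {"slide":[0,0,0.025],"delta_rot":[0,0,0],"jaw":0.1},
  {"slide":[0,0,0.025],"delta_rot":[0,0,0],"jaw":0.1},
  {"slide":[0,0,0.02],"delta_rot":[0,0,0],"jaw":0.1},
  {"slide":[0,0,0.015],"delta_rot":[0,0,0],"jaw":0.1},
  {"slide":[0,0,0.012],"delta_rot":[0,0,0],"jaw":0.1},
  {"slide":[0,0,0.01],"delta_rot":[0,0,0],"jaw":0.1},
  {"slide":[0,0,0],"delta_rot":[0,0,0],"jaw":0.1},
  {"slide":[0,0,0],"delta_rot":[0,0,0],"jaw":0.1},
])

```text
time: 8.55
tool_pos: [0.5492, -0.1861, 0.0273]
eef_rot: [[-0.996, 0.094, 0.0], [0.094, 0.996, -0.0], [-0.0, -0.0, -1.0]]
wrist_force: [-0.2, -0.1, 0.3]
finger_gap: 0.45
finger_force: 0.0
```

Request:
drive_tool([
  {"slide":[0,0,0],"delta_rot":[0,0,0],"jaw":1},
  {"slide":[0,0,0],"delta_rot":[0,0,0],"jaw":1},
  {"slide":[0,0,0],"delta_rot":[0,0,0],"jaw":1},
  {"slide":[0,0,0],"delta_rot":[0,0,0],"jaw":1},
  {"slide":[0,0,0],"delta_rot":[0,0,0],"jaw":1},
], force=40)

```text
time: 9.05
tool_pos: [0.5493, -0.1861, 0.0274]
eef_rot: [[-0.996, 0.093, 0.001], [0.093, 0.996, -0.0], [-0.001, -0.0, -1.0]]
wrist_force: [-0.4, 1.3, 6.3]
finger_gap: 0.297
finger_force: 40.0
```

Request:
drive_tool([
  {"slide":[0,0,-0.004],"delta_rot":[0,1,0],"jaw":1},
  {"slide":[0,0,-0.0065],"delta_rot":[0,2,0],"jaw":1},
  {"slide":[0,0,-0.0095],"delta_rot":[0,3,0],"jaw":1},
  {"slide":[0,0,-0.0095],"delta_rot":[0,3,0],"jaw":1},
  {"slide":[0,0,-0.0095],"delta_rot":[0,3,0],"jaw":1},
  {"slide":[0,0,-0.0095],"delta_rot":[0,3,0],"jaw":1},
  {"slide":[0,0,-0.0095],"delta_rot":[0,3,0],"jaw":1},
  {"slide":[0,0,0],"delta_rot":[0,0,0],"jaw":1},
  {"slide":[0,0,0],"delta_rot":[0,0,0],"jaw":1},
])

```text
time: 9.95
tool_pos: [0.5563, -0.1867, 0.0838]
eef_rot: [[-0.947, 0.094, -0.307], [0.089, 0.996, 0.029], [0.308, 0.0, -0.951]]
wrist_force: [-0.8, 0.8, -1.3]
finger_gap: 0.296
finger_force: 40.0
```

Run:
```python
from h import *
import numpy as np
s=sensors.sense(); 
for n in("scene","side"): snap(n,n+"4")
c,_=snap("wrist","w4")
a=cv2.imread("pics/scene4.png")[130:250,205:345];b=cv2.imread("pics/side4.png")[120:240,190:330];w=cv2.imread("pics/w4.png")
f=lambda i:cv2.resize(i,(400,343),interpolation=cv2.INTER_CUBIC)
cv2.imwrite("pics/c4.png",np.vstack([np.hstack([f(a),f(b)]),np.hstack([cv2.resize(w[60:250,150:410],(400,257)),np.zeros((257,400,3),'uint8')])]))
print(s["time"],s["tool_pos"],s["wrist_force"],s["torque"],s["q"])
```

```text
9.95 [ 0.55627222 -0.18668505  0.0838048 ] [-0.80888023  0.78016031 -1.30362012] [ 0.12472776 -0.34567102 -0.02575683] [-0.33042329  0.51525938  1.84500375 -0.08162364  1.08791395 -1.75818077]
```

View pics/c4.png

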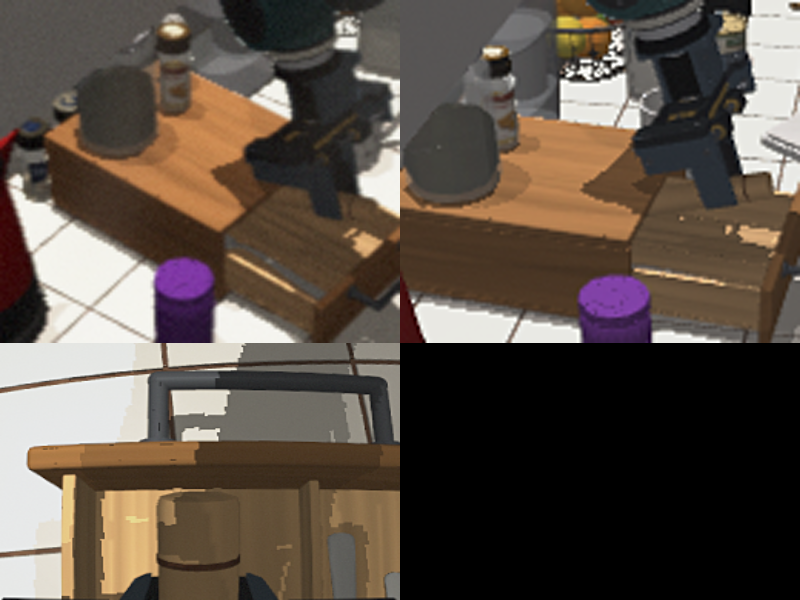

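The composite shows the pin tipped with the gripper. Its near end (wrist crop (198,495)) stands above the drawer front, the jars are clear of the gripper and the cutlery is untouched. Next I draw it out along its axis.

Request:
drive_tool([
  {"slide":[0.006,0,0],"delta_rot":[0,0,0],"jaw":1},
  {"slide":[0.012,0,0],"delta_rot":[0,0,0],"jaw":1},
  {"slide":[0.014,0,0],"delta_rot":[0,0,0],"jaw":1},
  {"slide":[0.014,0,0],"delta_rot":[0,0,0],"jaw":1},
  {"slide":[0.014,0,0],"delta_rot":[0,0,0],"jaw":1},
  {"slide":[0.014,0,0],"delta_rot":[0,0,0],"jaw":1},
  {"slide":[0,0,0],"delta_rot":[0,0,0],"jaw":1},
])

```text
time: 10.8
tool_pos: [0.4847, -0.18, 0.1077]
eef_rot: [[-0.947, 0.094, -0.308], [0.09, 0.996, 0.029], [0.309, 0.0, -0.951]]
wrist_force: [0.2, -0.1, -1.8]
finger_gap: 0.301
finger_force: 40.0
```

Request:
drive_tool([
  {"slide":[0.014,0,0],"delta_rot":[0,0,0],"jaw":1},
  {"slide":[0.014,0,0],"delta_rot":[0,0,0],"jaw":1},
  {"slide":[0.014,0,0],"delta_rot":[0,0,0],"jaw":1},
  {"slide":[0.014,0,0],"delta_rot":[0,0,0],"jaw":1},
  {"slide":[0.01,0,0],"delta_rot":[0,0,0],"jaw":1},
  {"slide":[0,0,0],"delta_rot":[0,0,0],"jaw":1},
])

```text
time: 11.4
tool_pos: [0.4228, -0.1741, 0.1279]
eef_rot: [[-0.947, 0.094, -0.308], [0.089, 0.996, 0.029], [0.309, -0.0, -0.951]]
wrist_force: [0.7, -0.9, -1.9]
finger_gap: 0.301
finger_force: 40.0
```

Request:
drive_tool([
  {"slide":[0.005,0,-0.015],"delta_rot":[0,0,0],"jaw":1},
  {"slide":[0.008,0,-0.025],"delta_rot":[0,0,0],"jaw":1},
  {"slide":[0.008,0,-0.025],"delta_rot":[0,0,0],"jaw":1},
  {"slide":[0.008,0,-0.025],"delta_rot":[0,0,0],"jaw":1},
  {"slide":[0,0,-0.02],"delta_rot":[0,-3,0],"jaw":1},
  {"slide":[0,0,0],"delta_rot":[0,-5,0],"jaw":1},
  {"slide":[0,0,0],"delta_rot":[0,-5,0],"jaw":1},
  {"slide":[0,0,0],"delta_rot":[0,-5,0],"jaw":1},
  {"slide":[0,0,0],"delta_rot":[0,0,0],"jaw":1},
])

```text
time: 12.3
tool_pos: [0.4294, -0.1747, 0.2412]
eef_rot: [[-0.996, 0.094, 0.002], [0.094, 0.996, -0.0], [-0.002, -0.0, -1.0]]
wrist_force: [-0.5, -0.6, -2.2]
finger_gap: 0.299
finger_force: 40.0
```

Run:
```python
from h import *
import numpy as np
s=sensors.sense(); 
for n in("scene","side"): snap(n,n+"5")
a=cv2.imread("pics/scene5.png");b=cv2.imread("pics/side5.png")
f=lambda i:cv2.resize(i[100:400,180:440],(400,461),interpolation=cv2.INTER_CUBIC)
cv2.imwrite("pics/c5.png",np.hstack([f(a),f(b)]))
print(s["time"],s["tool_pos"],s["eef_rot"],s["wrist_force"],s["finger_gap"],s["q"])
```

```text
12.3 [ 0.42936778 -0.17470432  0.2412137 ] [[-9.95545803e-01  9.42602358e-02  1.88746377e-03]
 [ 9.42598831e-02  9.95547587e-01 -2.75186977e-04]
 [-1.90499920e-03 -9.60491257e-05 -9.99998181e-01]] [-0.48804029 -0.58373104 -2.16869636] 0.2993325163638268 [-4.37034132e-01 -4.61115610e-02  2.18198113e+00  6.51463021e-04
  1.00389664e+00 -1.91377952e+00]
```

View pics/c5.png

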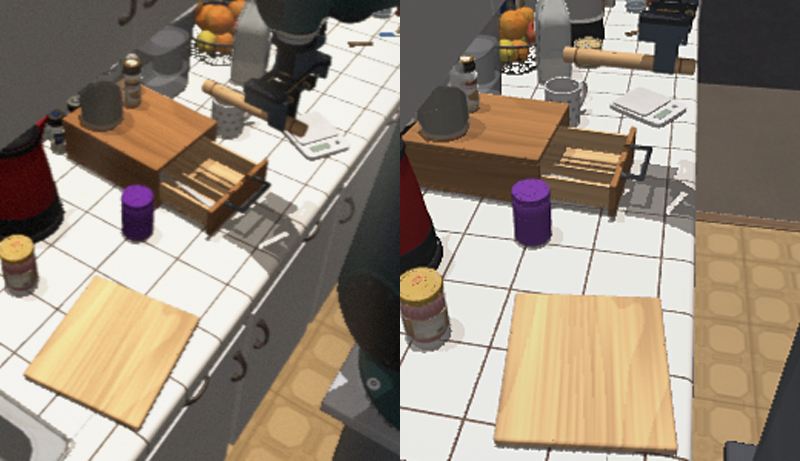

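The composite shows the pin held clear and about level (side crop (566,53) to (693,66)), the drawer open with cutlery inside, and both jars undisturbed. I carry it across at z≈0.24.

Request:
drive_tool([
  {"slide":[0,0.012,0],"delta_rot":[0,0,0],"jaw":1},
  {"slide":[0,0.025,0],"delta_rot":[0,0,-1],"jaw":1},
  {"slide":[0,0.035,0],"delta_rot":[0,0,-2],"jaw":1},
  {"slide":[0,0.035,0],"delta_rot":[0,0,-2],"jaw":1},
  {"slide":[0,0.035,0],"delta_rot":[0,0,-2],"jaw":1},
  {"slide":[0,0.035,0],"delta_rot":[0,0,-2],"jaw":1},
  {"slide":[0,0.035,0],"delta_rot":[0,0,-2],"jaw":1},
  {"slide":[0,0.035,0],"delta_rot":[0,0,-2],"jaw":1},
  {"slide":[0,0.035,0],"delta_rot":[0,0,0],"jaw":1},
  {"slide":[0,0.035,0],"delta_rot":[0,0,0],"jaw":1},
])

```text
time: 13.4
tool_pos: [0.4217, 0.1432, 0.241]
eef_rot: [[-0.991, -0.133, -0.001], [-0.133, 0.991, -0.001], [0.001, -0.001, -1.0]]
wrist_force: [0.7, 0.2, -0.4]
finger_gap: 0.302
finger_force: 40.0
```

Request:
drive_tool([
  {"slide":[0,0.035,0],"delta_rot":[0,0,0],"jaw":1},
  {"slide":[0,0.035,0],"delta_rot":[0,0,0],"jaw":1},
  {"slide":[0,0.03,0],"delta_rot":[0,0,0],"jaw":1},
  {"slide":[0,0.015,0],"delta_rot":[0,0,0],"jaw":1},
  {"slide":[0,0,0],"delta_rot":[0,0,0],"jaw":1},
  {"slide":[0,0,0],"delta_rot":[0,0,0],"jaw":1},
])

```text
time: 14.0
tool_pos: [0.4067, 0.2547, 0.2408]
eef_rot: [[-0.991, -0.133, -0.001], [-0.133, 0.991, -0.001], [0.001, -0.001, -1.0]]
wrist_force: [-0.4, -0.4, -0.9]
finger_gap: 0.302
finger_force: 40.0
```

Run:
```python
from h import *
import numpy as np
s=sensors.sense(); 
for n in("scene","side"): snap(n,n+"6")
a=cv2.imread("pics/scene6.png");b=cv2.imread("pics/side6.png")
cv2.imwrite("pics/c6.png",np.hstack([cv2.resize(a[160:400,150:350],(400,480),interpolation=cv2.INTER_CUBIC),cv2.resize(b[160:400,200:400],(400,480),interpolation=cv2.INTER_CUBIC)]))
print(s["time"],s["tool_pos"],s["eef_rot"],s["wrist_force"],s["finger_gap"],s["q"])
print("jam",plane(cam("side"),(194,284),.1),plane(cam("scene"),(191,261),.1))
```

```text
14.0 [0.40674041 0.25473063 0.2407846 ] [[-9.91063238e-01 -1.33390231e-01 -8.39380297e-04]
 [-1.33389555e-01  9.91063349e-01 -8.15548242e-04]
 [ 9.40665216e-04 -6.96295318e-04 -9.99999315e-01]] [-0.35334129 -0.43847399 -0.86016737] 0.30198354846515535 [ 5.11114376e-01 -1.35827311e-02  2.15142864e+00 -3.56284739e-04
  1.00487781e+00 -1.19327945e+00]
jam [0.72171473 0.25382348 0.1       ] [0.72389165 0.25393942 0.1       ]
```

View pics/c6.png

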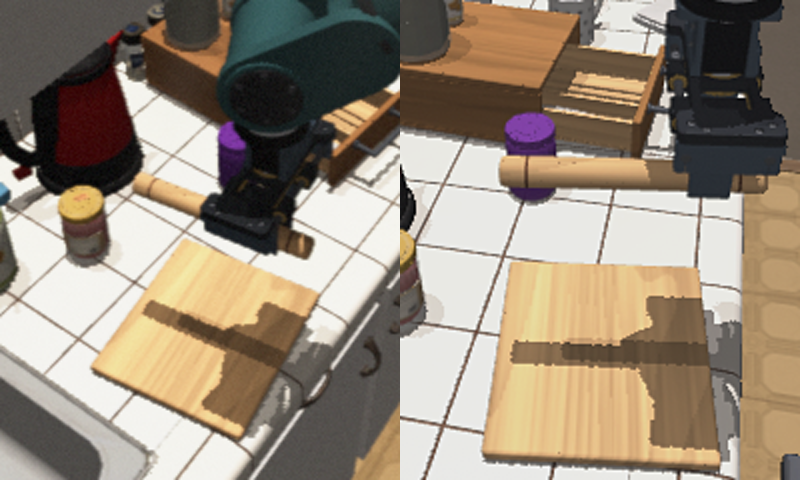

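The pin is above the near part of the board: far end at scene (220,251) / side (252,245), near end at scene (302,282) / side (381,252). I triangulate both ends for level and centre.

Run:
```python
from h import *
C=cam("scene");D=cam("side")
def tri(p,q):
    (o,d),(u,e)=ray(C,p),ray(D,q); d/=np.linalg.norm(d);e/=np.linalg.norm(e)
    k=np.linalg.lstsq(np.c_[d,-e],u-o,rcond=None)[0]; a,b=o+k[0]*d,u+k[1]*e; return (a+b)/2,np.linalg.norm(a-b)
f,ef=tri((219.5,251.5),(251.5,245.5)); n,en=tri((303.5,282.5),(382,252)); s=sensors.sense()
print(f,ef,n,en,np.linalg.norm(f-n),"mid",(f+n)/2,"tilt",np.degrees(np.arcsin((f-n)[2]/.23)))
m=(f+n)/2; print("mid in tool",(m-s["tool_pos"])@s["eef_rot"],"shift",(np.array([.4902,.2757,.122])-m)@s["eef_rot"])
```

```text
[0.58047012 0.28008023 0.24891888] 0.00018027906024034037 [0.35950367 0.25020092 0.24883761] 0.010148778253239 0.22297746892949316 mid [0.46998689 0.26514058 0.24887824] tilt 0.02024558999013721
mid in tool [-0.06392861  0.00260187 -0.00798808] shift [-0.02149495  0.00785281  0.12686394]
```

Measured length is 223 mm, tilt about 0° and the middle sits where the grasp implies. I lower it to the final pose.

Request:
drive_tool([
  {"slide":[-0.007,0.002,0.015],"delta_rot":[0,0,0],"jaw":1},
  {"slide":[-0.007,0.003,0.02],"delta_rot":[0,0,0],"jaw":1},
  {"slide":[-0.007,0.003,0.02],"delta_rot":[0,0,0],"jaw":1},
  {"slide":[0,0,0.02],"delta_rot":[0,0,0],"jaw":1},
  {"slide":[0,0,0.02],"delta_rot":[0,0,0],"jaw":1},
  {"slide":[0,0,0.018],"delta_rot":[0,0,0],"jaw":1},
  {"slide":[0,0,0.012],"delta_rot":[0,0,0],"jaw":1},
  {"slide":[0,0,0],"delta_rot":[0,0,0],"jaw":1},
  {"slide":[0,0,0],"delta_rot":[0,0,0],"jaw":1},
  {"slide":[0,0,0],"delta_rot":[0,0,0],"jaw":1},
])

```text
time: 15.1
tool_pos: [0.4272, 0.2658, 0.117]
eef_rot: [[-0.991, -0.132, 0.001], [-0.132, 0.991, 0.001], [-0.001, 0.0, -1.0]]
wrist_force: [0.2, -0.1, -1.5]
finger_gap: 0.296
finger_force: 40.0
```

Request:
drive_tool([
  {"slide":[0,0,0],"delta_rot":[0,0,0],"jaw":1},
  {"slide":[0,0,0],"delta_rot":[0,0,0],"jaw":1},
  {"slide":[0,0,0],"delta_rot":[0,0,0],"jaw":1},
  {"slide":[0,0,0],"delta_rot":[0,0,0],"jaw":1},
])

```text
time: 15.5
tool_pos: [0.4267, 0.2657, 0.1162]
eef_rot: [[-0.991, -0.133, 0.0], [-0.133, 0.991, 0.0], [-0.0, 0.0, -1.0]]
wrist_force: [-0.8, -0.2, -1.3]
finger_gap: 0.298
finger_force: 40.0
```

Run:
```python
from h import *
s=sensors.sense(); snap("scene","s7");snap("side","d7")
a=cv2.imread("pics/s7.png");b=cv2.imread("pics/d7.png")
cv2.imwrite("pics/c7.png",np.hstack([cv2.resize(a[160:400,150:350],(400,480)),cv2.resize(b[160:400,200:400],(400,480))]))
print(s["time"],s["tool_pos"],s["eef_rot"],s["qvel"],s["wrist_force"],s["finger_gap"])
print("mid",s["tool_pos"]+s["eef_rot"]@[-.064,.0026,-.008])
```

```text
15.5 [0.42667198 0.26571204 0.11619635] [[-9.91150970e-01 -1.32739282e-01  1.94433797e-04]
 [-1.32739267e-01  9.91150987e-01  8.84399658e-05]
 [-2.04452707e-04  6.18483582e-05 -9.99999977e-01]] [-0.00092394  0.00322642  0.00089688  0.00023892  0.00062995  0.00135719] [-0.82128194 -0.17124591 -1.31712291] 0.29825675644484684
mid [0.48975897 0.27678364 0.1242096 ]
```

View pics/c7.png

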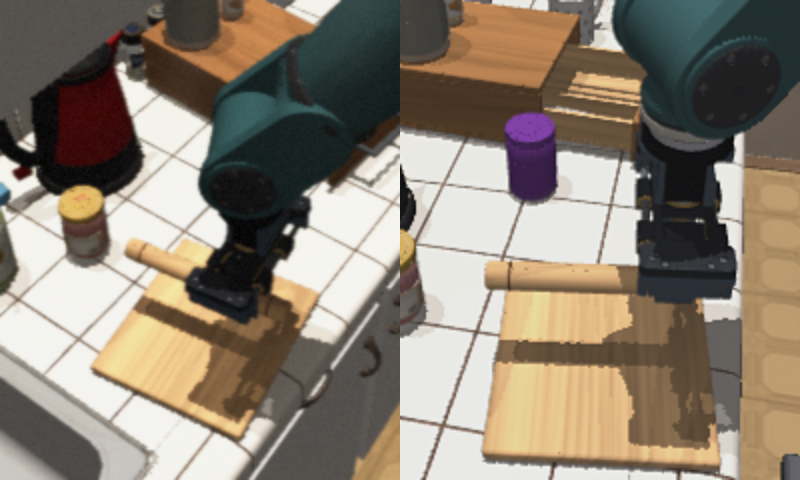

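The pin hangs level above the board (side crop (487,275) to about (735,275)), 10.7 cm above its upper side and still. Purple and jam jars are untouched and the drawer is open.

```bash
python3 -c "
from station import env
print(env.hand_in())"
```

```text
the job is handed in; nothing more can be done
None
```

The job is handed in: the drawer is open to its stop with the cutlery still in it, and the gripper holds the rolling pin level and still, its axis about 10.7 cm above the middle of the pastry board; in the last pictures nothing else looked disturbed.

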